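Press three port plugs home on a gearbox casing

ROBOT

A 6-joint arm with a two-finger parallel gripper is mounted at the origin on the work surface. World frame = base frame: x ahead of the robot, y to its left, z up, the work surface at z = 0. Lengths are in mm, angles in rad, forces in N, time in s.
With the tool pointing down it reaches from about 425 to 1125 mm from the base axis. Payload 14.9 kg.
Tool frame: the origin (TCP) lies between the finger pads; the fingertips stand 14 mm ahead of it and the grasp point (between the pads) lies 5 mm behind it; z points along the fingers, y is the direction in which the jaws open and shut (so a half turn about z gives the same grasp; the last joint's range is limited). The gripper opens to 91 mm and grips with 3 to 60 N. Pads are 32 mm wide; open, the fingers measure 118 mm over their backs; the gripper's body (76 mm by 178 mm) begins 60 mm behind the grasp point.
Start: joints at [-1.248, 0.379, 1.734, -0, 1.028, -0.033], TCP at [243.835, -656.173, 227.932] pointing down, gripper open.
Joint ranges: [-2.77, 2.77], [-0.74, 2.19], [0, 2.66], [-1.06, 4.2], [0.31, 2.87], [-3.08, 3.08]. Speed limits (rad/s): [1.89, 1.89, 2.39, 3.14, 3.14, 3.14].

INTERFACE

Orientations are given as a unit quaternion [x, y, z, w].
In Python, from rig import bot gives the robot as it stands.
- The arm moves only by the tool servo_tool, never from a script. Its argument "series" is a list of rows, each a list of 2 entries, a list of its own where there are three numbers: the shift along the world's x, y, z in units of 750 mm (1.0 is 750 mm), then the turn, a rotation vector about the world's x, y, z in units of 90 degrees (1.0 is 90 degrees). A call has 1 to 20 rows; each row is the pose to reach, as a shift and turn from the pose commanded when the call began; what a row does not reach only later rows make up. A row lasts 1/12 s, in which the tool goes at most 41.7 mm and 7.16 degrees, less where a joint would pass 70% of its speed; a pose out of reach is approached as far as the arm can. A call with a number of a shift or a turn outside -1 to 1 is refused whole. A call with a gripper value outside its range is refused whole. "grip" is the finger opening in mm, from 0 to 91.2, set as the call begins (left out, the last holds). The fingers move at their own pace and stop on an object; "grip_force" is the grip in N (left out, the last holds). Time passes only in rows, so rows that repeat a pose let the fingers close. It gives the time, the measured TCP pose, the force and the opening at its end, in the units of the state.
- bot.read_state(): the state, without advancing time (a new reading comes with each control period).
- bot.camera(name): name is "scene" or "top" or "wrist"; returns (picture, depth): 400x640x3 uint8, red, green, blue; 400x640 float32, mm along the optical axis (not along the pixel's ray), 0 where there is no reading.
- bot.get_calibration(name): a dict with "intrinsics" (3x3 intrinsics, pixels), "distortion" ([k1, k2, p1, p2, k3] as OpenCV has them; the pictures are not rectified), "rvec" (rotation vector, rad) and "tvec" (3), from world to camera coordinates, as OpenCV has them. Camera axes: x right, y down, z forward; pixel columns grow to the right and rows downward; lengths in mm; the calibration is good to about 2 mm. A picture is of the moment at which its call begins: read the wrist's pose just before it. get_calibration takes no time and is no camera call; for the wrist camera it gives the pose at the moment of the call.
- bot.close_job(): hands the job in, once; it reports no verdict.
The state is a dict: "time_s": time; "qpos": joint angles; "joint_vel": joint speeds; "tau": joint torques, N m; "ee_pos": TCP position; "tcp_rot": TCP orientation; "contact_force": force on the tool from outside, world axes, zero at the start; "wrist_torque": the same for the moment, N m; "width": opening from 0.0 (shut) to 1.0 (fully open).
Only numpy, scipy, OpenCV 4.12 (cv2) and the standard library are available. Lean on these libraries where they do the work, as an engineer would, in place of code of your own. Each camera call takes 0.05 s, during which the arm holds its last target. There are 200 camera calls.

TASK

Close the ports of the rebuilt gearbox casing for storage: press down its three half-inserted plugs with a fingertip until each one's collar sits on the round boss of its port, first the wide flat plug, then the square one, and the tall narrow one last, so that the air can escape. Press each one lightly, do not pull or lift any plug, and leave the socket, the jar and the screwdriver where they are.

Things in the scene. Friction and masses are not known exactly. Their poses are not given: they have to be found in the camera images.
- casing: grey cast gearbox casing, bolted down; place and yaw vary (within 30 degrees). Origin: centre of its underside. Casing 160 (x) x 220 (y) x 80 mm high, foot flange 190 x 250 x 12 mm, a shaft stub sticks out to y = 169 mm
- casing_top (a point): centre of the casing's flat top, 80 mm above the bench. On it stand three identical round port bosses, 54 mm across, tops 88 mm above the bench, at (-42,-68), (-42,68) and (45,0) mm in the casing's axes; each holds one plug, and which plug is in which port varies
- plug_wide_top (a point): centre of the upper face of the wide flat plug: round cap 50 mm across and 12 mm thick, plain grey plastic like the other two (told apart by shape). Below the cap: a rubber cushion 7 mm high that gives about 3.5 N per mm, then a collar 36 mm across and 4 mm thick on a 22 mm stem. With the collar on its boss this point is 111 mm above the bench
- plug_wide (a joint): how far the wide flat plug (stem and collar) has been pushed straight down, in m: 0 = 12 mm gap between collar and boss, 0.012 = seated, collar on its boss, firm stop; negative = pulled up. Starts at 0 to 0.002, slides stiffly (about 2.5 N) and stays where it is left
- plug_square_top (a point): centre of the upper face of the square plug: square cap 32 x 32 mm and 20 mm high, plain grey plastic like the other two (told apart by shape). Below the cap: a rubber cushion 7 mm high that gives about 3.5 N per mm, then a collar 36 mm across and 4 mm thick on a 22 mm stem. With the collar on its boss this point is 119 mm above the bench
- plug_square (a joint): how far the square plug (stem and collar) has been pushed straight down, in m: 0 = 12 mm gap between collar and boss, 0.012 = seated, collar on its boss, firm stop; negative = pulled up. Starts at 0 to 0.002, slides stiffly (about 2.5 N) and stays where it is left
- plug_tall_top (a point): centre of the upper face of the tall narrow plug: round cap 26 mm across and 36 mm high, plain grey plastic like the other two (told apart by shape). Below the cap: a rubber cushion 7 mm high that gives about 3.5 N per mm, then a collar 36 mm across and 4 mm thick on a 22 mm stem. With the collar on its boss this point is 135 mm above the bench
- plug_tall (a joint): how far the tall narrow plug (stem and collar) has been pushed straight down, in m: 0 = 12 mm gap between collar and boss, 0.012 = seated, collar on its boss, firm stop; negative = pulled up. Starts at 0 to 0.002, slides stiffly (about 2.5 N) and stays where it is left
- socket_mid (a point): bystander: middle (19 mm up) of a steel spanner socket, 26 mm across and 38 mm high, loose, standing on the casing's top between the two near ports
- jar_mid (a point): bystander: middle of a glass jar with steel cap, 60 mm across and 85 mm high, loose, standing on the bench beside the casing
- screwdriver: bystander: loose screwdriver about 200 mm long lying on the bench beside the casing; origin under its middle

How it is judged (in metres and radians):
On the way, in this order (a step that is already met when the one before it is completed fails the run):
1. the wide plug is seated (within 2.5 mm) (value of joint plug_wide above 0.0095 m), for 0.1 s.
2. the square plug is seated (within 2.5 mm) (value of joint plug_square above 0.0095 m), for 0.1 s.
3. the tall plug is seated (within 2.5 mm) (value of joint plug_tall above 0.0095 m), for 0.1 s.
At the end, for the whole second after the job is handed in: all three plugs are seated, each collar within 2.5 mm of its boss, and the socket, jar and screwdriver are within 20 mm of where they stood (value of joint each of plug_wide, plug_square, plug_tall above 0.0095 m and distance of each of socket_mid, jar_mid, screwdriver from where it was at the start of the episode below 0.02 m); the robot touches nothing.
It fails at once if the square plug is pushed in before the wide one is seated (value of joint plug_square above 0.006 m and value of joint plug_wide below 0.0095 m).
It fails at once if the tall plug is pushed in before the square one is seated (value of joint plug_tall above 0.006 m and value of joint plug_square below 0.0095 m).
It fails at once if a plug is pulled up or lifted (more than 3 mm) (value of joint any of plug_wide, plug_square, plug_tall below -0.003 m).
It fails at once if a plug or the casing is pressed harder than 25 N (contact force between any of the fingers, the arm and plug_wide above 25 N or contact force between any of the fingers, the arm and plug_square above 25 N or contact force between any of the fingers, the arm and plug_tall above 25 N or contact force between any of the fingers, the arm and casing above 25 N).
It fails at once if the socket, jar or screwdriver is moved more than 20 mm (distance of any of socket_mid, jar_mid, screwdriver from where it was at the start of the episode above 0.02 m).
It also fails if it takes over 48 s, if anything falls off the work surface, if the arm or the gripper's body presses on something with over 40 N, if the wrist force passes 120 N, or if a joint passes its speed limit or range.

## Working session

There is one attempt and no reset: what is moved stays moved. The work goes in short steps, Python scripts to look and compute and a tool call to move; the robot and the scene stay as the last step left them, time stands still between calls to the robot, and variables do not carry over. Pictures are saved under pics/ and viewed, about 8 in all and at most 12, crops included, and the job is handed in when it is done.

Besides the shell and the picture viewer there is one more tool, called as name(argument=value, ...), one argument or row to a line, values as JSON. servo_tool: Moves the arm, as the interface text tells. Its arguments: {"type":"object","properties":{"series":{"type":"array","items":{"type":"array"}},"grip":{"type":"number"},"grip_force":{"type":"number"}},"required":["series"]}

```bash
mkdir -p pics
cat > h.py <<'E'
import numpy as np, cv2
from rig import bot
def pts(name):
    c=bot.get_calibration(name); im,d=bot.camera(name)
    K=np.array(c["intrinsics"],float);D=np.array(c["distortion"],float)
    R=cv2.Rodrigues(np.array(c["rvec"],float))[0];t=np.array(c["tvec"],float).ravel()
    v,u=np.mgrid[0:400,0:640]
    n=cv2.undistortPoints(np.stack([u,v],-1).reshape(-1,1,2).astype(np.float64),K,D).reshape(400,640,2)
    P=np.dstack([n*d[...,None],d])
    W=(P-t)@R
    W[d==0]=np.nan
    return im,W
E
python3 - <<'E'
from h import *
for n in("top","scene"):
    im,W=pts(n); np.save(n+".npy",W); cv2.imwrite(f"pics/{n}.png",im[...,::-1])
    z=W[...,2]; print(n,np.nanmin(z),np.nanmax(z), np.isnan(z).mean())
s=bot.read_state();print(s)
E
```

```text
top -772.468776533602 832.9434566417126 0.00379296875
scene -772.7542626807809 583.0535587169554 0.00410546875
{'time_s': 0.1, 'qpos': array([-1.24830137e+00,  3.79365394e-01,  1.73472741e+00,  2.57427694e-05,
        1.02852337e+00, -3.32867463e-02]), 'joint_vel': array([ 7.24653112e-04, -1.16798149e-03, -1.41729504e-03,  9.71801159e-05,
        5.68500977e-04,  1.79994172e-05]), 'tau': array([ 2.92474768e-03, -7.65030384e+01, -4.35288227e+01,  6.52583269e-02,
        3.98445711e-02, -2.43687157e-05]), 'ee_pos': array([ 243.72314635, -655.82455911,  227.344873  ]), 'tcp_rot': array([ 9.84220151e-01,  1.76947539e-01, -6.28383216e-05, -5.08005289e-04]), 'contact_force': array([-0.35679858,  1.1759621 ,  0.48798984]), 'wrist_torque': array([-0.03636559, -0.01936145, -0.02925575]), 'width': 1.0025448204665037}
```

View pics/top.png

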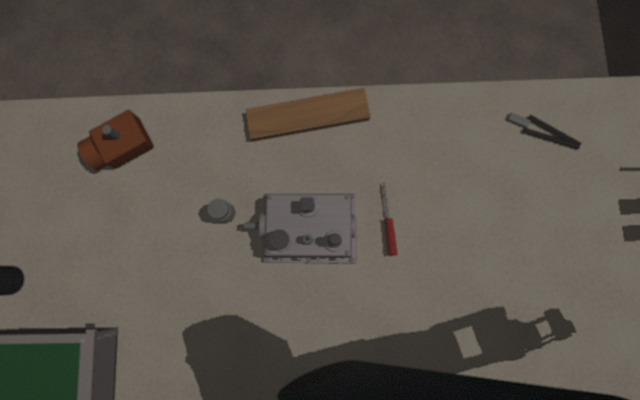

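View pics/scene.png

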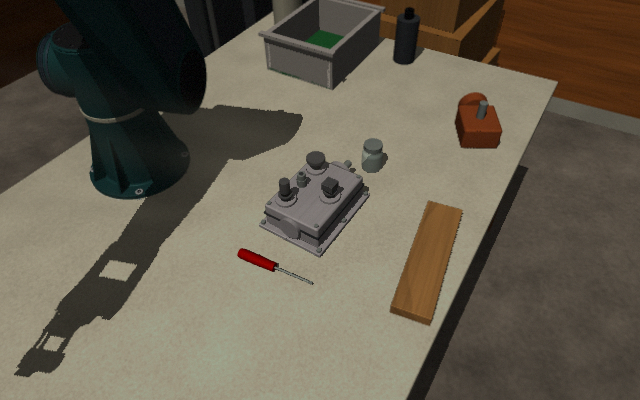

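The top view shows the wide plug near (277,240), the tall one near (334,240), the square one near (306,205) and the socket near (307,240). The jar is at (219,211) and the screwdriver at (390,220). The scene view agrees. Next I get their positions from depth.

Run:
```python
from h import *
W={n:np.load(n+".npy") for n in("top","scene")}
T=W["top"]
print("bench z",np.nanmedian(T[280:300,420:520,2]), "scene bench",np.nanmedian(W["scene"][330:360,180:230,2]))
c0=T[225,310]; print(c0)
for n in W:
    w=W[n]; z=w[...,2]; near=(np.hypot(w[...,0]-c0[0],w[...,1]-c0[1])<160)
    top=near&(abs(z-80)<4)
    print(n,"casing top z",np.median(z[top]))
    if n=="top": print(cv2.minAreaRect(w[...,:2][top].astype(np.float32)))
    m=(near&(z>103)&(z<170)).astype(np.uint8)
    k,l,s,_=cv2.connectedComponentsWithStats(m)
    for i in range(1,k):
        q=w[l==i]
        if len(q)<8: continue
        zt=np.percentile(q[:,2],90); f=q[q[:,2]>zt-5]
        r=cv2.minAreaRect(f[:,:2].astype(np.float32))
        print(len(q),"px",s[i,:4],"ztop %.1f"%zt,f.mean(0).round(1),np.round(r[0],1),np.round(r[1],1),round(r[2]))
```

```text
bench z 0.03127534440863027 scene bench -0.23952520564925783
[537.69607644  95.51222778  80.94649124]
top casing top z 80.28483606807183
((540.560546875, 103.65769958496094), (240.44293212890625, 157.3374786376953), 88.28672790527344)
193 px [301 197  14  16] ztop 133.6 [585.7  98.9 131.3] [585.2  99.2] [29.7 32.5] 89
333 px [269 229  21  21] ztop 124.1 [500.8 170.8 122. ] [501.1 170.8] [46.9 47.7] 70
137 px [328 233  14  15] ztop 148.2 [495.9  34.5 146.5] [496.   34.5] [21.4 21.7] 88
70 px [303 234  10  10] ztop 120.8 [500.5 100.5 119.1] [500.7 100.2] [18.6 19.6] 62
scene casing top z 79.78993312343455
241 px [306 151  19  16] ztop 122.7 [502.5 169.5 120.9] [501.4 170.1] [46.9 50.8] 31
79 px [297 171   9  11] ztop 119.0 [502.4 101.2 117.4] [500.8 102.8] [20.5 21.2] 51
230 px [321 177  18  19] ztop 131.2 [587.3  98.7 129.7] [586.2 100.5] [34.4 33.6] 88
206 px [278 178  15  21] ztop 146.0 [498.2  33.4 145.2] [497.5  34.1] [21.8 23.6] 36
```

servo_tool(
  series=[
    [[0.408,0.541,0],[0,0,0]],
    [[0.408,0.541,0],[0,0,0]],
    [[0.408,0.541,0],[0,0,0]],
    [[0.408,0.541,0],[0,0,0]],
    [[0.408,0.541,0],[0,0,0]],
    [[0.408,0.541,0],[0,0,0]],
    [[0.408,0.541,0],[0,0,0]],
    [[0.408,0.541,0],[0,0,0]],
    [[0.408,0.541,0],[0,0,0]],
    [[0.408,0.541,0],[0,0,0]],
    [[0.408,0.541,0],[0,0,0]],
    [[0.408,0.541,0],[0,0,0]],
    [[0.408,0.541,0],[0,0,0]],
    [[0.408,0.541,0],[0,0,0]],
    [[0.408,0.541,0],[0,0,0]],
    [[0.408,0.541,0],[0,0,0]],
  ],
  grip=0,
)

```text
time_s: 1.43
ee_pos: [549.1, -251.3, 227.7]
tcp_rot: [0.984, 0.177, -0.0, -0.0]
contact_force: [-0.2, -0.1, 0.2]
width: 0.007
```

servo_tool(
  series=[
    [[-0.065,0.562,0],[0,0,0]],
    [[-0.065,0.562,0],[0,0,0]],
    [[-0.065,0.562,0],[0,0,0]],
    [[-0.065,0.562,0],[0,0,0]],
    [[-0.065,0.562,0],[0,0,0]],
    [[-0.065,0.562,0],[0,0,0]],
    [[-0.065,0.562,0],[0,0,0]],
    [[-0.065,0.562,0],[0,0,0]],
    [[-0.065,0.562,0],[0,0,0]],
    [[-0.065,0.562,0],[0,0,0]],
    [[-0.065,0.562,0],[0,0,0]],
    [[-0.065,0.562,0],[0,0,0]],
    [[-0.065,0.562,0],[0,0,0]],
    [[-0.065,0.562,0],[0,0,0]],
  ],
)

```text
time_s: 2.6
ee_pos: [501.3, 169.4, 227.8]
tcp_rot: [0.984, 0.176, -0.0, 0.0]
contact_force: [0.5, -0.3, 0.1]
width: 0.005
```

Run:
```python
from h import *
s=bot.read_state();print(s["ee_pos"],s["contact_force"])
im,W=pts("wrist"); cv2.imwrite("pics/w1.png",im[...,::-1])
z=W[...,2]; m=((z>103)&(z<165)).astype(np.uint8)
k,l,st,_=cv2.connectedComponentsWithStats(m)
for i in range(1,k):
    q=W[l==i]
    if len(q)<50: continue
    zt=np.percentile(q[:,2],90); f=q[q[:,2]>zt-3]; r=cv2.minAreaRect(f[:,:2].astype(np.float32))
    print(st[i],zt.round(1),np.round(r[0],1),np.round(r[1],1))
```

```text
[501.32482463 169.41738641 227.84216065] [ 0.45825588 -0.33119448  0.1060801 ]
[ 403  107   59   52 1991] 130.8 [585.8 100.9] [32.8 31.9]
[ 286  167   57   57 2330] 121.9 [502.1 172.1] [47.3 49.3]
[373 206  26  28 547] 118.6 [501.2 102.3] [21.4 20.4]
[ 431  226   51   40 1177] 145.9 [502.5  38.4] [13.2 23.9]
```

View pics/w1.png

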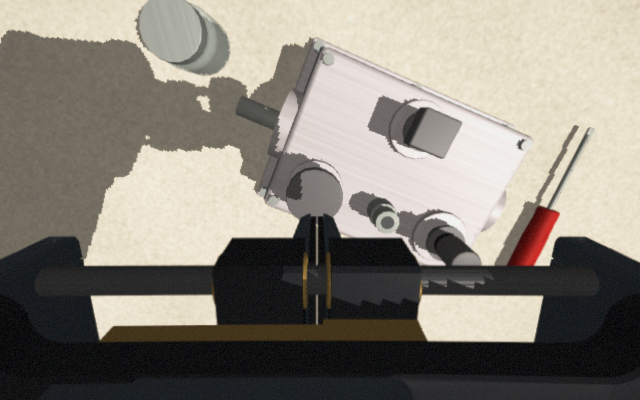

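The wrist view shows the closed fingertips at (316,240), just above the wide plug at (314,192). The other plugs are where the top view put them, so I go down.

servo_tool(
  series=[
    [[0,0.001,-0.04],[0,0,0]],
    [[0,0.001,-0.08],[0,0,0]],
    [[0,0.001,-0.1],[0,0,0]],
    [[0,0.001,-0.112],[0,0,0]],
    [[0,0.001,-0.115],[0,0,0]],
    [[0,0.001,-0.118],[0,0,0]],
    [[0,0.001,-0.121],[0,0,0]],
    [[0,0.001,-0.124],[0,0,0]],
    [[0,0.001,-0.127],[0,0,0]],
    [[0,0.001,-0.127],[0,0,0]],
    [[0,0.001,-0.127],[0,0,0]],
  ],
)

```text
time_s: 3.57
ee_pos: [501.5, 172.0, 133.1]
tcp_rot: [0.984, 0.177, 0.0, -0.0]
contact_force: [1.3, -0.1, 2.3]
width: 0.003
```

servo_tool(
  series=[
    [[0,0,-0.002],[0,0,0]],
    [[0,0,-0.004],[0,0,0]],
    [[0,0,-0.006],[0,0,0]],
    [[0,0,-0.008],[0,0,0]],
    [[0,0,-0.01],[0,0,0]],
    [[0,0,-0.012],[0,0,0]],
    [[0,0,-0.0135],[0,0,0]],
    [[0,0,-0.0135],[0,0,0]],
    [[0,0,-0.0135],[0,0,0]],
    [[0,0,-0.0135],[0,0,0]],
  ],
)

```text
time_s: 4.4
ee_pos: [501.2, 171.9, 122.8]
tcp_rot: [0.984, 0.177, 0.0, -0.0]
contact_force: [-0.2, -0.3, 8.2]
width: 0.005
```

servo_tool(
  series=[
    [[0,0,0.01],[0,0,0]],
    [[0,0,0.03],[0,0,0]],
    [[0,0,0.07],[0,0,0]],
    [[0.05,-0.04,0.09],[0,0,0]],
    [[0.09,-0.077,0.09],[0,0,0]],
    [[0.113,-0.096,0.09],[0,0,0]],
    [[0.113,-0.096,0.08],[0,0,0]],
    [[0.113,-0.096,0.06],[0,0,0]],
    [[0.113,-0.096,0.05],[0,0,0]],
    [[0.113,-0.096,0.045],[0,0,0]],
    [[0.113,-0.096,0.045],[0,0,0]],
  ],
)

```text
time_s: 5.32
ee_pos: [584.8, 100.0, 155.3]
tcp_rot: [0.984, 0.177, -0.001, -0.0]
contact_force: [0.2, -0.5, 0.9]
width: 0.006
```

Run:
```python
from h import *
im,W=pts("scene"); cv2.imwrite("pics/s2.png",cv2.resize(im[100:270,220:420,::-1],None,fx=3,fy=3))
w=W[148:172,300:330].reshape(-1,3); w=w[(w[:,2]>95)&(np.hypot(w[:,0]-502,w[:,1]-171)<35)]
print("wide top z",np.percentile(w[:,2],[50,75,90]))
```

```text
Traceback (most recent call last):
IndexError: index -1 is out of bounds for axis 0 with size 0
```

View pics/s2.png

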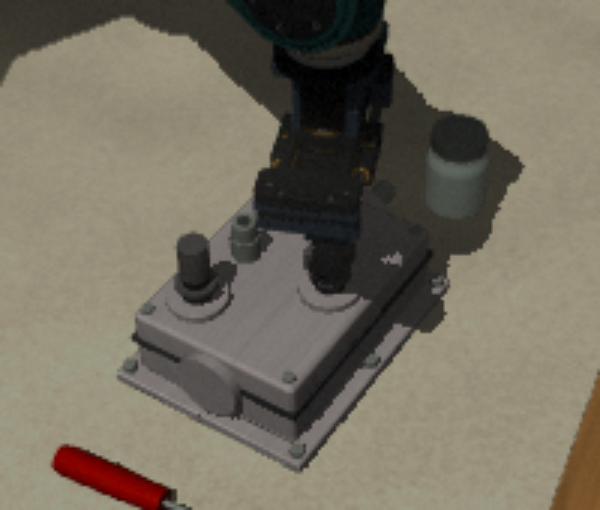

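The gripper hides the wide plug in the scene view. The fingers stand over the square plug at crop (328,265), and the socket and tall plug are untouched. I check the wide plug's height with the wrist and top cameras.

```bash
cat > chk.py <<'E'
from h import *
import sys
P={"wide":(501.5,171,111,20),"square":(586,100,119,12),"tall":(497,34.5,135,9),"socket":(501,101,118,8)}
for n in sys.argv[1:]:
    im,W=pts(n)
    for k,(x,y,z,r) in P.items():
        q=W[(np.hypot(W[...,0]-x,W[...,1]-y)<r)&(W[...,2]>z-6)&(W[...,2]<z+16)]
        if len(q)>15: print(n,k,len(q),np.median(q[:,2]).round(1),"seated",z, q.mean(0).round(1))
E
python3 chk.py wrist top
```

```text
wrist wide 950 110.7 seated 111 [492.7 167.9 110.7]
wrist square 82 129.9 seated 119 [587.7 100.6 129.9]
```

servo_tool(
  series=[
    [[0.001,0,-0.006],[0,0,0]],
    [[0.001,0,-0.01],[0,0,0]],
    [[0.001,0,-0.012],[0,0,0]],
    [[0.001,0,-0.014],[0,0,0]],
    [[0.001,0,-0.016],[0,0,0]],
    [[0.001,0,-0.018],[0,0,0]],
    [[0.001,0,-0.02],[0,0,0]],
    [[0.001,0,-0.022],[0,0,0]],
    [[0.001,0,-0.024],[0,0,0]],
    [[0.001,0,-0.026],[0,0,0]],
    [[0.001,0,-0.028],[0,0,0]],
    [[0.001,0,-0.03],[0,0,0]],
    [[0.001,0,-0.032],[0,0,0]],
    [[0.001,0,-0.033],[0,0,0]],
    [[0.001,0,-0.033],[0,0,0]],
    [[0.001,0,-0.033],[0,0,0]],
  ],
)

```text
time_s: 6.8
ee_pos: [586.6, 99.8, 131.7]
tcp_rot: [0.984, 0.177, -0.0, -0.0]
contact_force: [-2.6, -0.2, 5.1]
width: 0.003
```

servo_tool(
  series=[
    [[0,0,-0.001],[0,0,0]],
    [[0,0,-0.0015],[0,0,0]],
    [[0,0,-0.0015],[0,0,0]],
    [[0,0,-0.0015],[0,0,0]],
  ],
)

```text
time_s: 7.13
ee_pos: [586.7, 99.8, 130.8]
tcp_rot: [0.984, 0.177, -0.0, 0.0]
contact_force: [-2.9, -0.3, 8.4]
width: 0.007
```

servo_tool(
  series=[
    [[0,0,0.01],[0,0,0]],
    [[0,0,0.04],[0,0,0]],
    [[0,0,0.08],[0,0,0]],
    [[-0.04,-0.03,0.1],[0,0,0]],
    [[-0.08,-0.06,0.1],[0,0,0]],
    [[-0.12,-0.087,0.1],[0,0,0]],
    [[-0.12,-0.087,0.1],[0,0,0]],
    [[-0.12,-0.087,0.08],[0,0,0]],
    [[-0.12,-0.087,0.07],[0,0,0]],
    [[-0.12,-0.087,0.06],[0,0,0]],
    [[-0.12,-0.087,0.06],[0,0,0]],
  ],
)

```text
time_s: 8.05
ee_pos: [496.1, 34.7, 174.0]
tcp_rot: [0.984, 0.177, -0.001, -0.0]
contact_force: [-0.5, 0.4, -0.6]
width: 0.006
```

```bash
python3 chk.py wrist scene top
```

```text
wrist wide 2778 110.7 seated 111 [501.8 171.2 110.7]
wrist square 1314 118.7 seated 119 [586.2 100.1 118.7]
wrist tall 55 145.8 seated 135 [497.1  34.7 145.7]
wrist socket 423 117.9 seated 118 [501.1 101.  117.9]
scene wide 125 110.6 seated 111 [501.8 170.9 110.7]
scene square 52 118.9 seated 119 [585.7  99.8 118.8]
scene tall 31 145.7 seated 135 [497.3  33.8 145.6]
scene socket 22 118.2 seated 118 [501.2 100.9 118. ]
top wide 204 111.3 seated 111 [501.3 170.9 111.3]
```

servo_tool(
  series=[
    [[0.001,0,-0.007],[0,0,0]],
    [[0.001,0,-0.012],[0,0,0]],
    [[0.001,0,-0.014],[0,0,0]],
    [[0.001,0,-0.016],[0,0,0]],
    [[0.001,0,-0.018],[0,0,0]],
    [[0.001,0,-0.02],[0,0,0]],
    [[0.001,0,-0.022],[0,0,0]],
    [[0.001,0,-0.024],[0,0,0]],
    [[0.001,0,-0.026],[0,0,0]],
    [[0.001,0,-0.028],[0,0,0]],
    [[0.001,0,-0.03],[0,0,0]],
    [[0.001,0,-0.032],[0,0,0]],
    [[0.001,0,-0.034],[0,0,0]],
    [[0.001,0,-0.036],[0,0,0]],
    [[0.001,0,-0.0365],[0,0,0]],
    [[0.001,0,-0.0365],[0,0,0]],
    [[0.001,0,-0.0365],[0,0,0]],
    [[0.001,0,-0.0365],[0,0,0]],
  ],
)

```text
time_s: 9.7
ee_pos: [497.4, 34.6, 148.1]
tcp_rot: [0.984, 0.177, 0.0, 0.0]
contact_force: [-0.8, -0.1, 4.1]
width: 0.004
```

servo_tool(
  series=[
    [[0,0,-0.001],[0,0,0]],
    [[0,0,-0.0018],[0,0,0]],
    [[0,0,-0.0018],[0,0,0]],
    [[0,0,-0.0018],[0,0,0]],
  ],
)

```text
time_s: 10.03
ee_pos: [497.5, 34.6, 146.9]
tcp_rot: [0.984, 0.177, 0.0, 0.0]
contact_force: [-1.4, -1.0, 8.4]
width: 0.003
```

servo_tool(
  series=[
    [[0,0,0.01],[0,0,0]],
    [[0,0,0.03],[0,0,0]],
    [[0,0,0.07],[0,0,0]],
    [[0,0,0.1],[0,0,0]],
    [[0,-0.04,0.11],[0,0,0]],
    [[0,-0.09,0.11],[0,0,0]],
    [[0,-0.14,0.11],[0,0,0]],
    [[0,-0.19,0.11],[0,0,0]],
    [[0,-0.24,0.11],[0,0,0]],
    [[0,-0.24,0.11],[0,0,0]],
    [[0,-0.24,0.11],[0,0,0]],
  ],
)

```text
time_s: 10.95
ee_pos: [497.0, -146.9, 229.3]
tcp_rot: [0.984, 0.175, -0.0, -0.0]
contact_force: [0.5, 0.3, 0.3]
width: 0.005
```

```bash
python3 chk.py scene top; python3 -c "
from h import *
im,W=pts('top');cv2.imwrite('pics/t3.png',im[...,::-1])"
```

```text
scene wide 119 110.9 seated 111 [501.3 170.9 110.8]
scene square 52 118.3 seated 119 [585.8  99.8 118.6]
scene tall 27 134.3 seated 135 [496.5  35.3 134.5]
scene socket 23 117.2 seated 118 [500.6 101.2 117.3]
top wide 208 111.5 seated 111 [501.5 171.  111.5]
top square 69 119.3 seated 119 [585.6  99.8 119.6]
top tall 44 135.9 seated 135 [496.8  34.5 135.9]
top socket 34 118.4 seated 118 [500.8 101.  118.4]
```

View pics/t3.png

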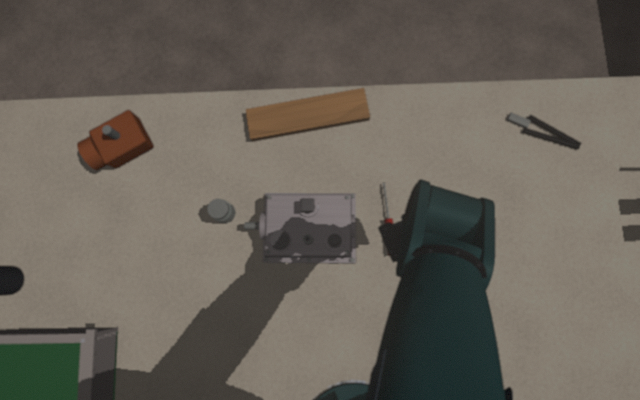

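The final view shows the jar still at (219,211), the visible part of the screwdriver still at (383,195), and the arm well clear of everything. All three plugs are seated, so I hand in.

```bash
python3 -c "
from rig import bot
print(bot.close_job())"
```

```text
the job is handed in; nothing more can be done
None
```

I pressed the three plugs down with the closed fingertips in the required order (wide, square, tall) and handed the job in at about 11 s of the 48 s allowed. The interface gives no verdict.

- **Force:** the highest reading was 8.4 N at the end of each press, against the 25 N limit. Force is only reported at the end of each move.
- **Seating:** I checked the wide and square plugs before starting the next one. The final heights of the plug tops, measured by the scene and top cameras, are all within about 1 mm of seated:

| Plug | Measured (mm) | Seated height (mm) |
|---|---|---|
| Wide | 110.9 and 111.5 | 111 |
| Square | 118.3 and 119.3 | 119 |
| Tall | 134.3 and 135.9 | 135 |

- **Bystanders:** the socket stayed within about 1 mm of where it stood. I checked the jar and screwdriver by eye in the last top picture only; both looked unmoved, though the arm partly hid the screwdriver.
- **At hand-in:** the arm was clear of everything.
- **Checks that failed:** one check script stopped with an error because the gripper hid the wide plug from the scene camera. The wrist camera then read the plug at 110.7 mm before I pressed the square one.

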